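Put the sanding block away in the sliding rack tray

TASK

Put the sanding block away: pull the rack's tray out by its handle until it locks by itself and let go, then set the block gently down, not dropped, in the tray's wide empty channel, rubber side down and lengthwise along it; it can only be taken from its cradle by its long sides and set in the channel by its ends, so put it down on the table in between and take it again. Press the release key fully down with the fingers until the tray starts back, then push the tray fully home. Leave the bottle, the jar and the black case where they are.

Things in the scene. Friction and masses are not known exactly. Their poses are not given: they have to be found in the camera images.
- rack: Low grey case fixed to the table, 262 mm wide (y), 250 deep, 88 high. Origin: on the table under the middle of its front opening; x points into the case (its front faces the robot), y left, z up. The sliding tray is in it. A grey housing (44 in x, 40 in y, 82 high), centred at x = -22, y = -136 mm, carries the release key on top.
- tray (a joint): Tray travel in m along the rack's -x: 0 home, 0.160 hard stop. Past 0.152 it locks by itself, then rests at 0.150. A 25 N/m spring draws it home, rail friction 1.5 N, the latch adds a few N (in all under 12 N). Let go unlocked, it runs back to about 0.055. It starts 0 to 0.03 open. Front panel 218 mm wide, 12 thick, top 76 mm above the table; its outer face is at rack x = -0.012 when home.
- tray_handle (a point): Middle of the tray's handle: level steel bar, 10 mm diameter, 110 long along y, centre 42 mm in front of the front panel's outer face, 62 mm above the table; posts join it 50 mm left and right of the middle. Can be pinched from above, one finger in front of it and one behind. Axes as the rack's; moves with the tray.
- tray_channel (a point): Middle of the floor of the tray's one wide empty channel: 46 mm wide (x), 200 long (y), walls 50 mm high above the floor, which is 20 mm above the table. It lies 63 mm behind the front panel's outer face, under the case's roof until the tray is drawn. The other channels are 24 mm or less wide and hold round sticks. Axes as the rack's; moves with the tray.
- release_top (a point): Centre of the top of the release key, a plain black key 30 mm (x) by 26 mm (y) that stands 12 mm proud of the grey housing, its top 94 mm above the table.
- release (a joint): How far the release key is pressed, m: 0 up, 0.008 fully down; sprung, about 5 N to press fully. It dips by itself as the tray passes the latch. With the tray locked, pressing beyond about 0.007 frees the tray, which its spring draws back to about 0.055; the rest must be pushed. Let the key up again only when the tray has moved.
- cradle: Wooden cradle fixed to the table: base plate 102 x 50 x 6 mm and two upright end cheeks 14 mm thick, top 52 mm above the table, 66 mm apart along its x axis; the sides (y) are open. Origin: centre of its underside.
- block: Sanding block, 60 mm (x) by 36 mm (y) by 34 mm high, 0.13 kg, wood above and an 8 mm dark rubber layer below. Origin: centre of its underside, z up. It starts in the cradle, its x along the cradle's x, its underside 6 mm above the table.
- glue: Bystander: green bottle, 60 mm diameter, 170 high, standing on the table on the right. Origin: centre of its underside.
- jar: Bystander: clear cup, 72 mm diameter, 85 high, standing on the table on the right. Origin: centre of its underside.
- tin: Bystander: black case, 60 x 110 x 40 mm, lying on the roof of the rack. Origin: centre of its underside.
Things that resemble listed ones, but are neither listed nor needed, are in the scene too. Of the things shaped like the block, the wood one is meant.

How it is judged:
By the outcome, as a careful person would: the job done as asked, in the order asked, and still so for the second after the job is handed in, with the robot touching nothing.
It also fails if it takes over 72 s, if anything falls off the work surface, if the arm or the gripper's body presses on something with over 40 N, if the wrist force passes 120 N, or if a joint passes its speed limit or range.

ROBOT

A 6-joint arm with a two-finger parallel gripper is mounted at the origin on the work surface. World frame = base frame: x ahead of the robot, y to its left, z up, the work surface at z = 0. Lengths are in mm, angles in degrees, forces in N, time in s.
With the tool pointing down it reaches from about 150 to 775 mm from the base axis. Payload 6.1 kg.
Tool frame: the origin (TCP) lies at the very end of the fingers, on their centre line; the grasp point (between the pads) lies 19 mm behind it; z points along the fingers, y is the direction in which the jaws open and shut (so a half turn about z gives the same grasp; the last joint's range is limited). The gripper opens to 85 mm and grips with 20 to 120 N. Pads are 22 mm wide; open, the fingers measure 114 mm over their backs; the gripper's body (76 mm by 85 mm) begins 54 mm behind the grasp point. The pads swing forward as they close: fully open they stand 13 mm farther back than shut.
Start: joints at [77.063, 7.208, -2.269, 80.523, 0, 90], TCP at [117.535, 511.658, 231.295] pointing down, gripper open.
Joint ranges: [-155.77, 155.77], [-54.66, 111.73], [-72.52, 77.12], [-102.08, 115.82], [-83.92, 84.16], [-180, 180]. Speed limits (degrees/s): [136.94, 136.94, 172.46, 180, 180, 180].

INTERFACE

Orientations are given as a 3x3 rotation matrix whose columns are the frame's x, y, z axes.
In Python, from plant import env gives the robot as it stands. Calls block until the motion is done:
- env.move_ptp(position, orientation): joint-space move of the TCP to a pose.
- env.move_linear(position, v=150, attitude=None): straight line of the TCP; attitude=None keeps the orientation; v is the mean speed in mm/s.
- env.movej(angles): joint-space move.
- env.set_gripper(opening, force=None): finger opening in mm; force is the grip in N (None keeps the last); returns when the fingers have stopped.
- env.hold(seconds).
- env.solve_ik(position, orientation): joint angles nearest the present ones, or None.
- env.grab_frame(name): name is "scene" or "top" or "wrist"; returns (picture, depth): 480x640x3 uint8, red, green, blue; 480x640 float32, mm along the optical axis (not along the pixel's ray), 0 where there is no reading.
- env.camera_model(name): a dict with "intrinsics" (3x3 intrinsics, pixels), "eye" and "rotation" of the camera in the world. Camera axes: x right, y down, z forward; pixel columns grow to the right and rows downward; lengths in mm; the calibration is good to about 2 mm. A picture is of the moment at which its call begins: read the wrist's pose just before it. camera_model takes no time and is no camera call; for the wrist camera it gives the pose at the moment of the call.
A pose or a line that the arm cannot do raises env.IKError and nothing moves.
- env.hand_in(): hands the job in, once; it reports no verdict.
Readings, each from a call of its own:
- env.current_time_s(): time.
- env.current_joint_pos(): joint angles.
- env.current_qd(): joint speeds.
- env.current_effort(): joint torques, N m.
- env.current_eef_pos(): TCP position.
- env.current_eef_rot(): TCP orientation.
- env.current_force(): force on the tool from outside, world axes, zero at the start.
- env.current_wrist_torque(): the same for the moment, N m.
- env.current_gripper_width(): finger opening in mm.
Only numpy, scipy, OpenCV 4.12 (cv2) and the standard library are available. Lean on these libraries where they do the work, as an engineer would, in place of code of your own. Each camera call takes 0.05 s, during which the arm holds its last target.

## Working session

There is one attempt and no reset: what is moved stays moved. The work goes in short steps, each a Python script; the robot and the scene stay as the last script left them, time stands still between calls to the robot, and variables do not carry over. Pictures are saved under pics/ and viewed, and the job is handed in when it is done.

```bash
ls; mkdir -p pics
python3 - <<'E'
from plant import env
import cv2,numpy as np
print(env.current_time_s())
for n in ("scene","top"):
    p,d=env.grab_frame(n); cv2.imwrite(f"pics/{n}0.png",p[:,:,::-1]); np.save(f"{n}0.npy",d)
    print(env.camera_model(n))
E
```

```text
pics
0.0
{'intrinsics': array([[503.90647259,   0.        , 312.76528733],
       [  0.        , 503.90647259, 236.68431135],
       [  0.        ,   0.        ,   1.        ]]), 'eye': array([1159.3076405 , -634.28689324,  846.46406013]), 'rotation': array([[ 0.68017589,  0.48544541, -0.54927545],
       [ 0.73289425, -0.4349432 ,  0.52315431],
       [ 0.01505924, -0.75839776, -0.65161802]])}
{'intrinsics': array([[601.56997568,   0.        , 322.10525693],
       [  0.        , 601.56997568, 240.92426852],
       [  0.        ,   0.        ,   1.        ]]), 'eye': array([ 224.28365323,  -22.22570487, 1604.47523448]), 'rotation': array([[ 1.47315223e-03, -9.77222075e-01,  2.12214153e-01],
       [-9.99987247e-01, -4.14457259e-04,  5.03320183e-03],
       [-4.83060224e-03, -2.12218861e-01, -9.77210223e-01]])}
```

View pics/scene0.png

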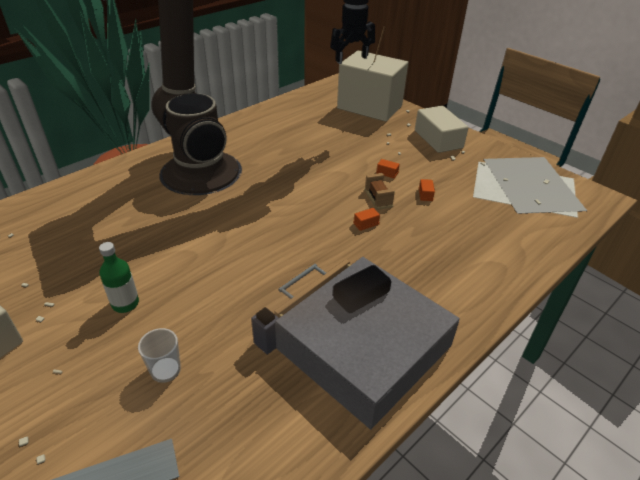

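View pics/top0.png

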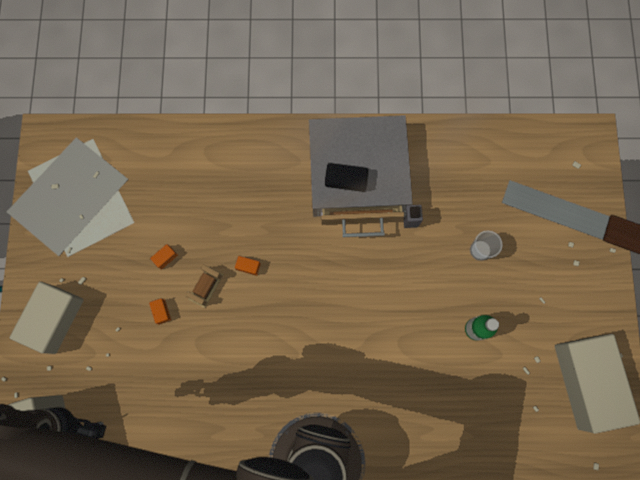

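The top picture shows the rack at about (360,160), its handle at (363,228), the release key at (414,213), the glue bottle at (484,327), the jar at (487,246) and the tin at (346,177). Four things are block-shaped: orange ones at (163,257), (248,265) and (160,311), and a brown wooden one in a cradle at (206,284). The wooden one in the cradle fits the description, so I'm confirming it in an enlarged crop.

Run:
```python
import cv2
a=cv2.imread("pics/top0.png");b=cv2.imread("pics/scene0.png")
c1=cv2.resize(a[235:335,140:275],None,fx=5.5,fy=5.5,interpolation=cv2.INTER_CUBIC)
cv2.imwrite("pics/c1.png",c1)
cv2.imwrite("pics/c2.png",cv2.resize(a[105:245,300:435],None,fx=4.2,fy=4.2,interpolation=cv2.INTER_CUBIC))
cv2.imwrite("pics/c3.png",cv2.resize(b[150:240,340:450],None,fx=6,fy=6,interpolation=cv2.INTER_CUBIC))
```

```text
(no output)
```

View pics/c1.png

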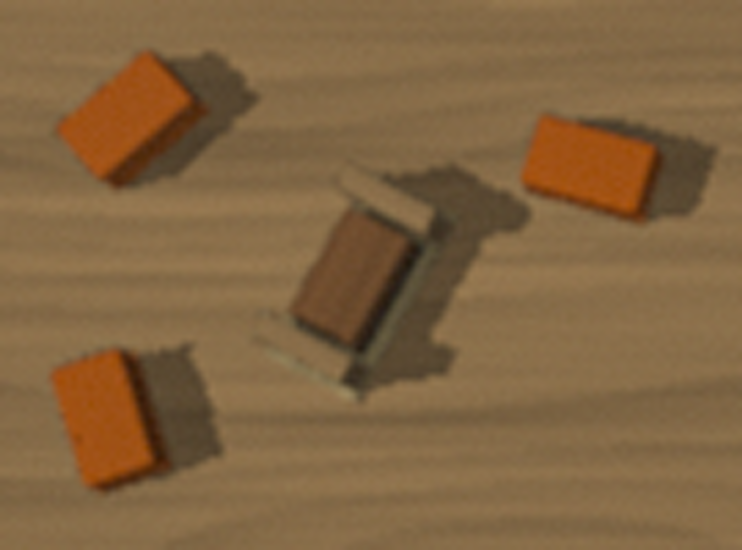

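View pics/c2.png

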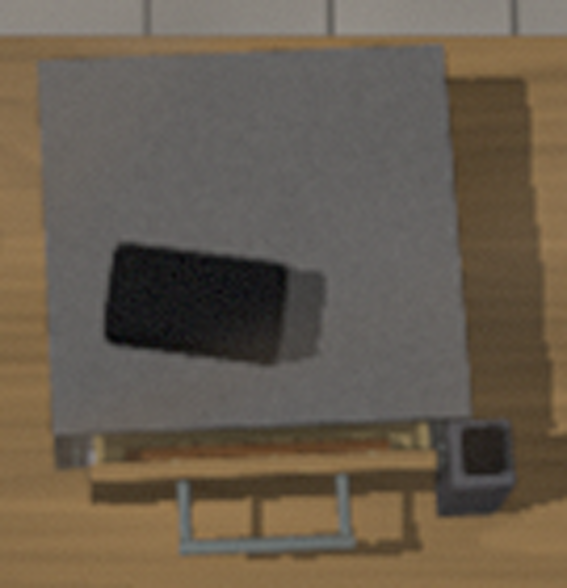

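View pics/c3.png

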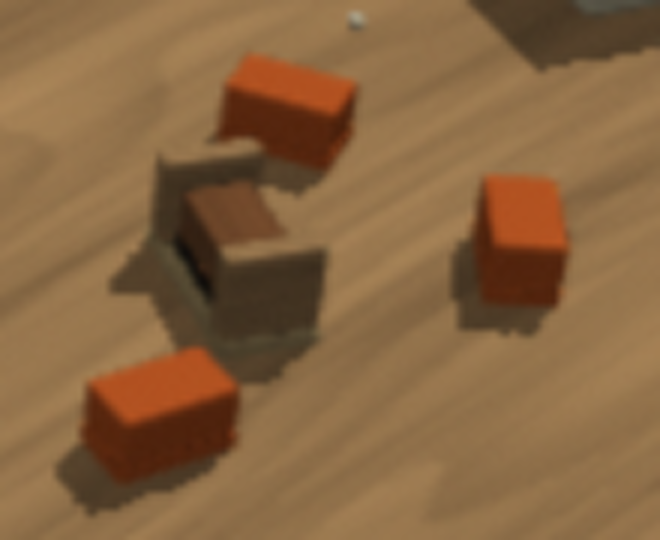

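The wooden block with its dark lower layer sits between the cradle's cheeks (top picture about (206,284)). The orange ones are decoys. Next I compute rough positions.

```bash
cat > h.py <<'E'
from plant import env
import cv2,numpy as np
def px2w(cm,uv,z):
    K,R,e=np.array(cm['intrinsics']),np.array(cm['rotation']),np.array(cm['eye'])
    uv=np.atleast_2d(uv).astype(float)
    r=np.c_[uv,np.ones(len(uv))]@np.linalg.inv(K).T@R.T
    return e+r*((z-e[2])/r[:,2])[:,None]
def w2px(cm,P):
    K,R,e=np.array(cm['intrinsics']),np.array(cm['rotation']),np.array(cm['eye'])
    c=(np.atleast_2d(P)-e)@R@K.T
    return c[:,:2]/c[:,2:]
def crop(uv,s,o): return (np.array(uv,float)+.5)/s-.5+np.array(o)
def Rdown(yaw): # tool y axis at yaw (deg) in world; z down
    a=np.radians(yaw); y=np.array([np.cos(a),np.sin(a),0]); z=np.array([0,0,-1.]); x=np.cross(y,z)
    return np.c_[x,y,z]
def look(n,name=None):
    cm=env.camera_model(n); p,d=env.grab_frame(n)
    import time,json
    f=name or f"{n}_{int(time.time())}"
    cv2.imwrite(f"pics/{f}.png",p[:,:,::-1]); np.savez(f"{f}.npz",d=d,**cm)
    return cm,p,d
E
python3 - <<'E'
from h import *
np.set_printoptions(precision=1,suppress=True)
t=env.camera_model("top")
c=px2w(t,crop([(55,435),(40,62),(443,45),(470,418)],4.2,(300,105)),88);print("roof FL BL BR FR",c)
print(np.degrees(np.arctan2(*(c[1]-c[0])[1::-1])),np.degrees(np.arctan2(*(c[2]-c[3])[1::-1])),np.degrees(np.arctan2(*(c[0]-c[3])[1::-1]))-90)
print("handle",px2w(t,crop([(182,549),(352,545)],4.2,(300,105)),65))
print("panel top front edge",px2w(t,crop([(92,476),(437,468)],4.2,(300,105)),76))
print("key",px2w(t,crop([(485,450)],4.2,(300,105)),94))
b=px2w(t,crop([(355,207),(418,240),(350,348),(292,310)],5.5,(140,235)),40);print("block",b,b.mean(0))
print("orange",px2w(t,np.array([(163,257),(248,265),(160,311)]),34))
print("glue",px2w(t,[(484,327)],85),"jar",px2w(t,[(487,240)],85), "tin",px2w(t,[(346,177)],128))
print(env.camera_model("wrist"),env.current_eef_rot())
E
```

```text
roof FL BL BR FR [[ 641.    10.2   88. ]
 [ 889.2   21.1   88. ]
 [ 900.7 -238.    88. ]
 [ 652.  -247.9   88. ]]
2.497905151979024 2.2733546735699455 2.4376255982835175
handle [[ 573.6  -69.    65. ]
 [ 576.2 -175.2   65. ]]
panel top front edge [[ 617.8  -12.7   76. ]
 [ 623.  -228.1   76. ]]
key [[ 629.8 -255.6   94. ]]
block [[479.5 296.5  40. ]
 [463.6 265.6  40. ]
 [411.8 295.9  40. ]
 [429.9 324.3  40. ]] [446.2 295.6  40. ]
orange [[521.4 409.   34. ]
 [500.  182.2  34. ]
 [378.1 408.5  34. ]]
glue [[ 333.9 -420.1   85. ]] jar [[ 556.9 -440.2   85. ]] tin [[713.1 -75.8 128. ]]
{'intrinsics': array([[368.9,   0. , 319.7],
       [  0. , 368.9, 246.9],
       [  0. ,   0. ,   1. ]]), 'eye': array([ 50.9, 526.3, 372.7]), 'rotation': array([[ 0.2,  0.9,  0.3],
       [ 1. , -0.2, -0.1],
       [-0. ,  0.3, -1. ]])} [[-1.   0.2 -0. ]
 [ 0.2  1.  -0. ]
 [-0.  -0.  -1. ]]
```

Run:
```python
from h import *
np.set_printoptions(precision=1,suppress=True)
for yaw in (2.4,182.4):
    print(yaw,env.solve_ik([577,-122,180],Rdown(yaw)))
env.move_ptp([577,-122,180],Rdown(2.4))
print(env.current_time_s(),env.current_joint_pos(),env.current_force())
look("wrist","w1")
```

```text
2.4 [-11.9  14.5   0.2  75.7   0.   75.7]
182.4 [ -11.9   14.5    0.2   75.7    0.  -104.3]
2.8667 [-11.9  14.5   0.2  75.7   0.   75.7] [-0.3  0.6  0.3]
```

View pics/w1.png

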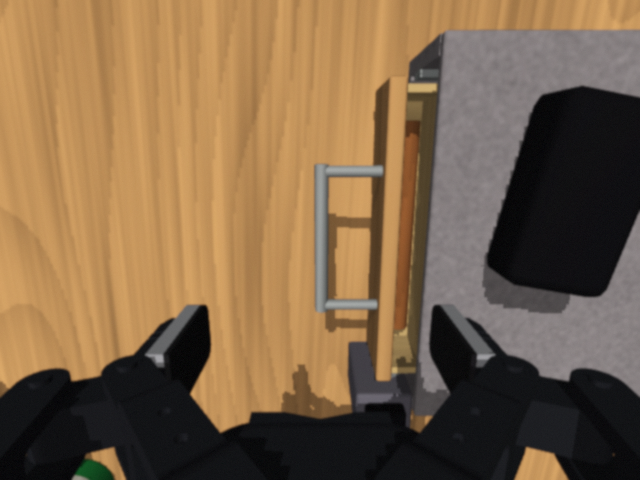

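The wrist view shows the handle bar from (321,168) to (321,308), the panel top's outer edge from (391,80) to (376,378), and the roof's front edge from (444,35) to (414,412).

Run:
```python
from h import *
np.set_printoptions(precision=1,suppress=True)
cm=dict(np.load("w1.npz"))
h=px2w(cm,[(321,168),(321,308)],62);print("handle",h,h.mean(0))
p=px2w(cm,[(391,80),(376,378)],76);print("panel",p, np.degrees(np.arctan2(*(p[0]-p[1])[1::-1]))-90)
r=px2w(cm,[(444,35),(414,412)],88);print("roof",r,np.degrees(np.arctan2(*(r[0]-r[1])[1::-1]))-90)
d=cm['d'];print("depth-based")
for uv in [(321,200),(321,238),(321,280),(385,200),(430,200)]:
    z=d[uv[1],uv[0]]; K=cm['intrinsics']; c=np.array([(uv[0]-K[0,2])/K[0,0],(uv[1]-K[1,2])/K[1,1],1])*z
    print(uv,cm['eye']+cm['rotation']@c)
```

```text
handle [[ 575.5  -69.4   62. ]
 [ 580.1 -174.6   62. ]] [ 577.8 -122.    62. ]
panel [[ 616.1  -13.7   76. ]
 [ 624.5 -224.7   76. ]] 2.2992325860103477
roof [[ 641.9    9.1   88. ]
 [ 653.1 -244.5   88. ]] 2.538177154713182
depth-based
(321, 200) [576.4 -91.   66. ]
(321, 238) [ 577.6 -118.    66.8]
(321, 280) [ 579.  -150.3   65.7]
(385, 200) [619.2 -87.8  75.1]
(430, 200) [646.3 -85.1  85.4]
```

Run:
```python
from h import *
np.set_printoptions(precision=1,suppress=True)
u=np.array([np.cos(np.radians(2.42)),np.sin(np.radians(2.42)),0])
env.set_gripper(42,60)
h=np.array([577.7,-122,43.])
env.move_linear(h+[0,0,35],v=250); print(env.current_force())
env.move_linear(h,v=120); print(env.current_force())
env.set_gripper(0); print(env.current_gripper_width(),env.current_force())
f0=np.array(env.current_force())
s=0
for s in (60,120,132):
    env.move_linear(h-u*s,v=110); print(s,env.current_force(),env.current_time_s())
while s<146:
    s+=1.5; env.move_linear(h-u*s,v=60); f=np.array(env.current_force())-f0; print(s,f@u,env.current_gripper_width())
    if f@u>25: break
print(env.current_time_s(),env.current_eef_pos())
```

```text
[-0.2  0.4 -0.3]
[-0.9 -0.2  0.5]
7.9794354506676735 [-0.5 -0.5  5.5]
60 [ 0.7 -0.3  6.3] 5.5167
120 [ 1.7 -1.2  7.2] 6.2083
132 [-0.9 -0.7 10.3] 6.4667
133.5 2.6260219744830082 8.029155087911832
135.0 3.024505714894417 7.860968138419582
136.5 4.912194415959669 7.679223504714487
138.0 4.250203931565148 8.09680638760858
139.5 4.122418727906699 7.826570117632418
141.0 6.073610546638816 7.830320055034451
142.5 4.954714277268398 7.524601951288586
144.0 5.4848002449641315 7.759231851736656
145.5 5.98166892977901 7.589572061698927
147.0 11.856435727406886 7.936535748030743
8.9667 [ 434.5 -128.6   44.3]
```

Run:
```python
from h import *
np.set_printoptions(precision=1,suppress=True)
look("wrist","w2")
```

```text
(no output)
```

View pics/w2.png

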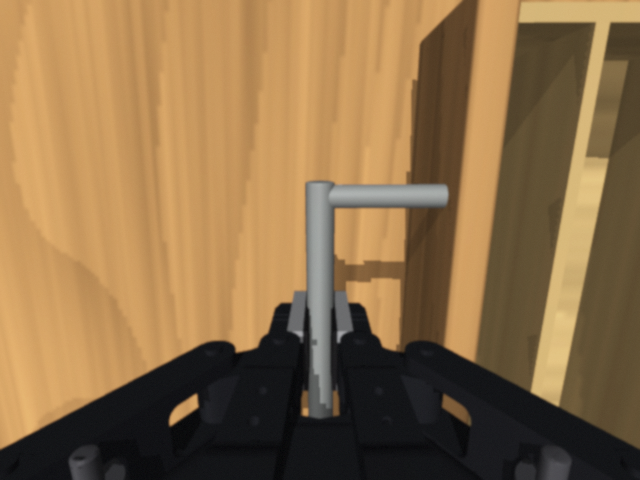

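Run:
```python
from h import *
np.set_printoptions(precision=1,suppress=True)
u=np.array([np.cos(np.radians(2.42)),np.sin(np.radians(2.42)),0])
h=np.array([577.7,-122,43.])
f=lambda:np.array(env.current_force())@u
env.move_linear(h-u*148.5,v=60);print(f())
env.move_linear(h-u*140,v=60);print(f())
env.move_linear(h-u*136,v=60);print(f(),env.current_eef_pos())
env.set_gripper(42); print(env.current_force())
env.move_linear(h-u*136+[0,0,140],v=250)
print(env.current_time_s())
look("top","t3")
cv2.imwrite("pics/t3c.png",cv2.resize(cv2.imread("pics/t3.png")[105:305,250:450],None,fx=3,fy=3,interpolation=cv2.INTER_CUBIC))
```

```text
16.196395481246693
4.582603836694888
5.207915255742349 [ 444.  -128.2   44.2]
[-0.4 -0.6  0.8]
10.9417
```

View pics/t3c.png

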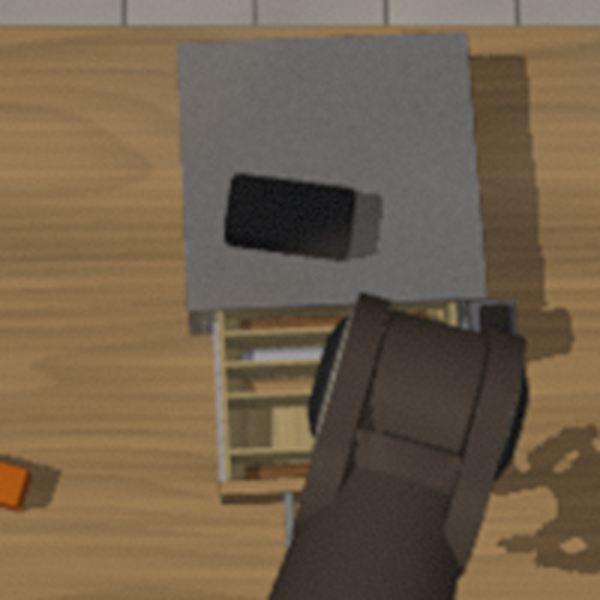

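The tray stays out, so it is locked, and the wide channel is at crop (310,425). Next is a closer look at the channel and key with the wrist camera.

Run:
```python
from h import *
env.move_linear([535,-150,205],v=300)
look("wrist","w4"); print(env.current_time_s())
```

```text
11.5167
```

View pics/w4.png

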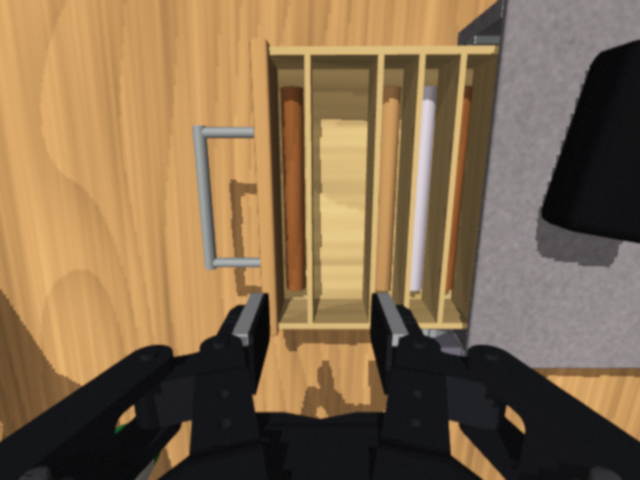

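The wide channel's wall tops show inner edges at (313,60) to (314,322) and (376,60) to (371,322), with end walls at rows 56 and 322. The handle runs from (199,127) to (210,268).

Run:
```python
from h import *
np.set_printoptions(precision=1,suppress=True)
cm=dict(np.load("w4.npz"))
c=px2w(cm,[(312,57),(313,322),(377,57),(371,322)],70);print(c,c.mean(0))
h=px2w(cm,[(199,127),(210,268)],62);print(h,h.mean(0))
p=px2w(cm,[(266,42),(278,330)],76);print("panel inner edge?",p)
r=px2w(cm,[(506,20),(474,345)],88);print("roof",r)
u=np.array([np.cos(np.radians(2.42)),np.sin(np.radians(2.42)),0])
print("handle+105",h.mean(0)+u*105)
```

```text
[[ 523.4  -25.7   70. ]
 [ 531.4 -222.6   70. ]
 [ 567.3  -23.9   70. ]
 [ 578.8 -220.5   70. ]] [ 550.2 -123.1   70. ]
[[ 442.4  -73.8   62. ]
 [ 446.3 -182.3   62. ]] [ 444.3 -128.    62. ]
panel inner edge? [[ 493.2  -19.2   76. ]
 [ 503.4 -227.8   76. ]]
roof [[ 642.6   -3.8   88. ]
 [ 657.3 -227.6   88. ]]
handle+105 [ 549.2 -123.6   62. ]
```

Run:
```python
from h import *
env.move_ptp([440,290,190],Rdown(60)); env.set_gripper(70)
look("wrist","w5"); print(env.current_time_s())
```

```text
13.6
```

View pics/w5.png

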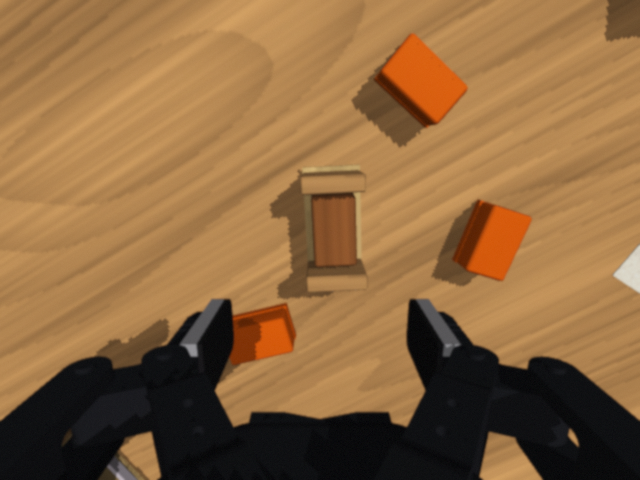

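Run:
```python
from h import *
a=cv2.imread("pics/w5.png")
cv2.imwrite("pics/w5c.png",cv2.resize(a[155:305,270:400],None,fx=4,fy=4,interpolation=cv2.INTER_CUBIC))
```

```text
(no output)
```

View pics/w5c.png

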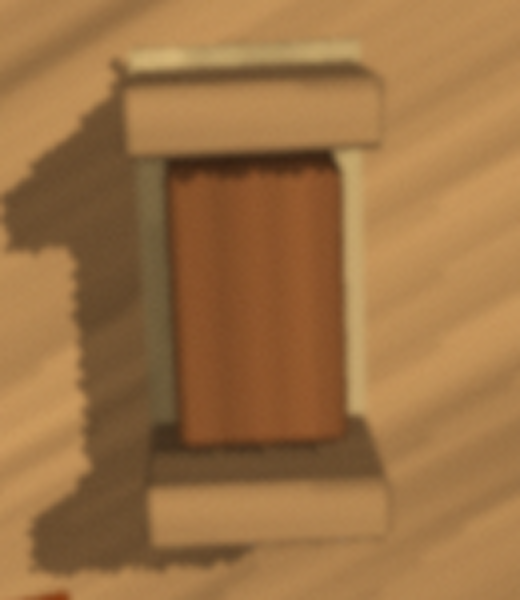

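Run:
```python
from h import *
np.set_printoptions(precision=1,suppress=True)
cm=dict(np.load("w5.npz"))
q=lambda pts,z:px2w(cm,crop(pts,4,(270,155)),z)
b=q([(170,175),(185,443),(347,437),(338,170)],40);print("block",b,b.mean(0))
for i,j in((1,0),(2,3)): print(np.degrees(np.arctan2(*(b[j]-b[i])[1::-1])))
c=q([(128,157),(382,148)],52);e=q([(150,488),(386,480)],52);print("cheeks",c,e,(c.mean(0)+e.mean(0))/2)
d=c.mean(0)-e.mean(0);print(np.linalg.norm(d),np.degrees(np.arctan2(d[1],d[0])))
for v in (c,e): w=v[1]-v[0];print(np.degrees(np.arctan2(w[1],w[0])))
```

```text
block [[413.9 297.4  40. ]
 [463.7 271.9  40. ]
 [479.4 301.7  40. ]
 [429.7 326.7  40. ]] [446.7 299.4  40. ]
152.82567080930363
153.3012710024849
cheeks [[405.6 293.3  52. ]
 [428.2 335.8  52. ]] [[465.  263.1  52. ]
 [487.3 305.   52. ]] [446.5 299.3  52. ]
66.64223557584798 152.76238279424467
61.96410390899317
61.99768117663523
```

Run:
```python
from h import *
np.set_printoptions(precision=1,suppress=True)
B=[446.6,299.4]
env.move_ptp(B+[90],Rdown(62.5))
env.move_linear(B+[11],v=120);print(env.current_force())
env.set_gripper(0,40);print(env.current_gripper_width(),env.current_force())
env.move_linear(B+[100],v=150);print(env.current_gripper_width(),env.current_force())
look("wrist","w6");print(env.current_time_s())
```

```text
[ 0.5 -0.   0.4]
35.706485721473896 [-0.8 -0.   6. ]
35.75850302607923 [-0.8  0.1 -1.3]
16.0833
```

View pics/w6.png

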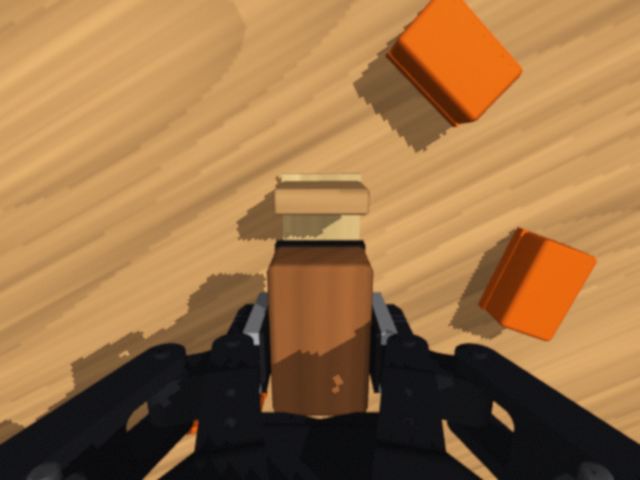

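The wooden block is held level by its long sides at (320,330). Next I set it on the table.

Run:
```python
from h import *
np.set_printoptions(precision=1,suppress=True)
P=[380,90]
env.move_ptp(P+[60],Rdown(2.42))
f0=np.array(env.current_force());print(f0)
env.move_linear(P+[9],v=100)
z=9
while z>1:
    z-=1; env.move_linear(P+[z],v=25); f=np.array(env.current_force())-f0
    print(z,f)
    if f[2]>3: break
env.set_gripper(62);print(env.current_force())
env.move_linear(P+[190],v=250)
env.move_ptp([370,90,190],Rdown(92.42)); env.set_gripper(85)
look("wrist","w7");print(env.current_time_s(),env.current_joint_pos())
```

```text
[ 0.7 -1.  -1.7]
8 [-1.5  0.9  1.2]
7 [-1.7  1.   0.4]
6 [-0.6  1.2  0.3]
5 [-5.   0.2 10.7]
[0.  0.1 0.4]
21.7 [ 13.7  -8.3 -22.7  75.5   0.   11.3]
```

View pics/w7.png

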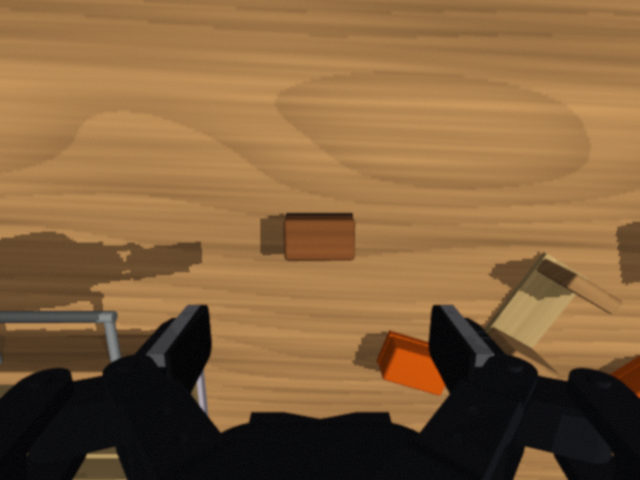

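Run:
```python
from h import *
a=cv2.imread("pics/w7.png")
cv2.imwrite("pics/w7c.png",cv2.resize(a[195:280,250:370],None,fx=6,fy=6,interpolation=cv2.INTER_CUBIC))
```

```text
(no output)
```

View pics/w7c.png

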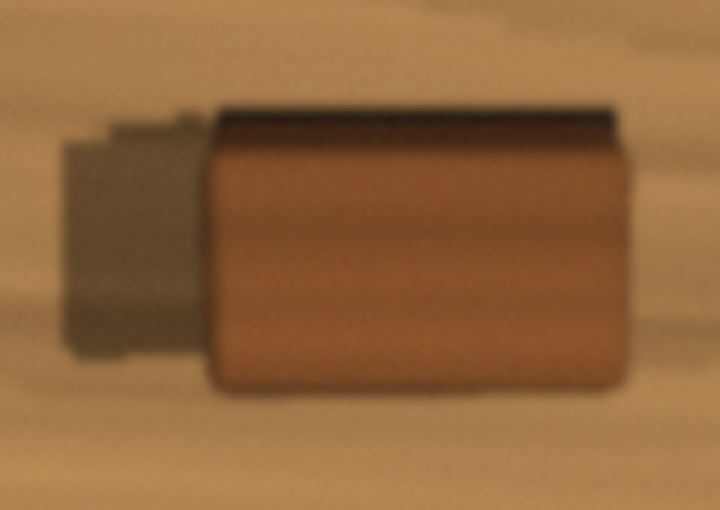

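Run:
```python
from h import *
np.set_printoptions(precision=1,suppress=True)
cm=dict(np.load("w7.npz"))
b=px2w(cm,crop([(208,150),(625,150),(628,390),(210,390)],6,(250,195)),34);print(b,b.mean(0))
w=b[1]-b[0];yaw=np.degrees(np.arctan2(w[1],w[0]));w=b[2]-b[3];print(yaw,np.degrees(np.arctan2(w[1],w[0])))
P=list(b.mean(0)[:2])
env.move_linear(P+[70],v=250)
env.move_linear(P+[4],v=120);print(env.current_force())
env.set_gripper(0,40);print(env.current_gripper_width(),env.current_force())
env.move_linear(P+[120],v=200);print(env.current_gripper_width(),env.current_force())
look("wrist","w8");print(env.current_time_s())
```

```text
[[362.7  60.2  34. ]
 [360.3 117.3  34. ]
 [394.6 120.   34. ]
 [397.1  61.1  34. ]] [378.7  89.6  34. ]
92.39359684362881 92.39139062639876
[-0.4  0.8  0.5]
59.464616656856556 [-0.2  0.4  6.5]
59.21002269490351 [ 0.  -0.5 -1.7]
24.175
```

View pics/w8.png

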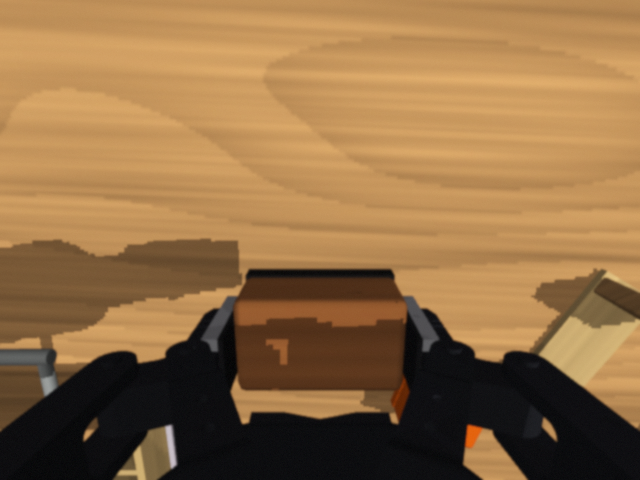

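The block is held level by its ends, rubber side down. Next it goes into the channel.

Run:
```python
from h import *
np.set_printoptions(precision=1,suppress=True)
P=[549.7,-123.3]
env.move_ptp(P+[130],Rdown(92.42))
look("wrist","w9")
f0=np.array(env.current_force());print(f0,env.current_gripper_width(),env.current_time_s(),env.current_joint_pos())
for z in (75,60,45,30):
    env.move_linear(P+[z],v=100);f=np.array(env.current_force())-f0;print(z,f)
    if np.abs(f).max()>6: print("STOP");break
else:
    while z>20:
        z-=1; env.move_linear(P+[z],v=25); f=np.array(env.current_force())-f0
        print(z,f)
        if f[2]>3: break
print(env.current_time_s())
look("wrist","w10")
```

```text
[-0.8 -0.4 -0.8] 59.39051465229686 25.2833 [-12.5  12.3  -8.9  68.8   0.  -15. ]
75 [ 1.3 -0.9 -0.6]
60 [ 0.5  0.7 -0.4]
45 [ 0.2  1.6 -0.4]
30 [ 0.8  0.2 -0.6]
29 [ 0.4  0.3 -0.6]
28 [ 0.4  0.3 -0.5]
27 [ 0.6 -0.6 -0.9]
26 [ 1.2  0.3 -0.5]
25 [ 0.3 -0.5  0.3]
24 [-2.   0.7  7.5]
28.3833
```

View pics/w9.png

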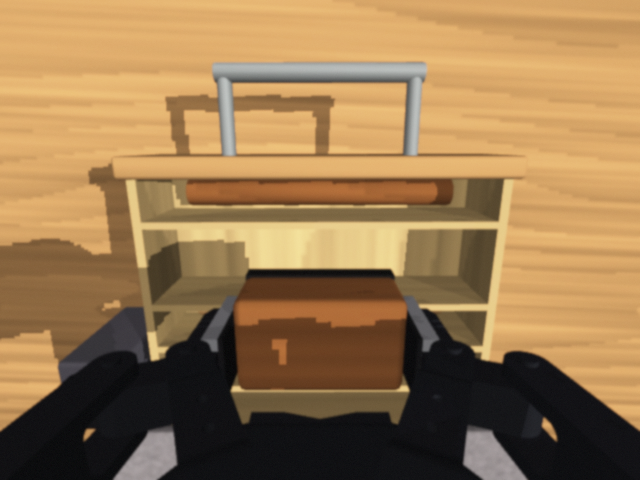

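View pics/w10.png

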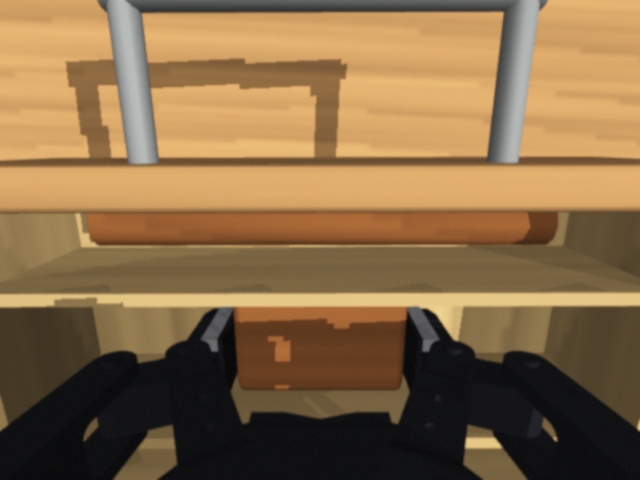

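The block touched down at the expected height, z 24, inside the wide channel. I'll release it, look, and go to the key.

Run:
```python
from h import *
np.set_printoptions(precision=1,suppress=True)
P=[549.7,-123.3]
env.set_gripper(76);print(env.current_force())
env.move_linear(P+[190],v=200)
look("wrist","w11")
env.set_gripper(0)
env.move_linear([622,-252,190],v=300)
look("wrist","w12");print(env.current_time_s())
```

```text
[ 0.9  0.2 -0.1]
31.1667
```

View pics/w11.png

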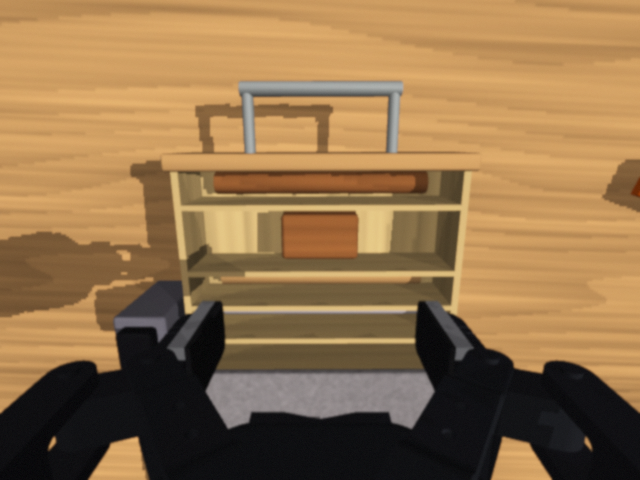

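View pics/w12.png

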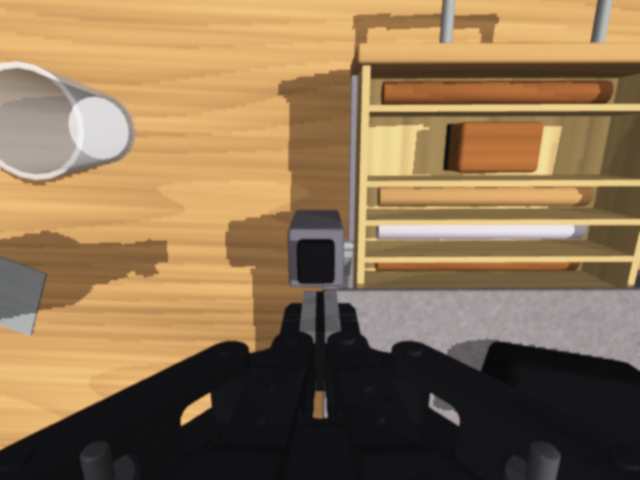

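The block lies flat and lengthwise in the wide channel at w11 (319,235). In w12 the key top is centred at (316,261).

Run:
```python
from h import *
np.set_printoptions(precision=1,suppress=True)
cm=dict(np.load("w12.npz"))
k=px2w(cm,[(316,261)],94)[0];print(k)
d=cm['d'];print(d[255:268,312:320].mean())
K=(np.array([631,-255.3])+k[:2])/2; K=list(K);print(K)
env.move_linear(K+[110],v=200)
f0=np.array(env.current_force())
z=97; env.move_linear(K+[z],v=60); print(f0)
while z>83:
    z-=1; env.move_linear(K+[z],v=30); f=np.array(env.current_force())-f0
    print(z,f,np.round(env.current_eef_pos()[2],1))
    if f[2]>12: break
env.hold(0.8)
print(env.current_force(),env.current_time_s())
look("wrist","w13")
```

```text
[ 629.5 -254.8   94. ]
249.7418
[np.float64(630.260906959139), np.float64(-255.07117347960246)]
[ 0.3 -0.1  0.3]
96 [-0.5 -0.2  0.4] 96.1
95 [-0.   0.2  0.5] 94.9
94 [-0.2 -0.6  0.4] 94.0
93 [-0.1 -0.4  1.6] 93.3
92 [ 0.  -0.1  2.5] 92.2
91 [0.5 0.7 2.9] 90.9
90 [-0.2 -0.4  0.8] 89.7
89 [ 0.2 -0.3  0.7] 88.7
88 [-1.1 -0.5  2.8] 88.0
87 [-1.3  0.2  3.1] 87.1
86 [-1.2  0.5  5.2] 86.1
85 [-2.7  1.5  8.2] 86.0
84 [-4.8  2.1 13.2] 85.9
[-4.3  1.2 12.9] 36.1333
```

View pics/w13.png

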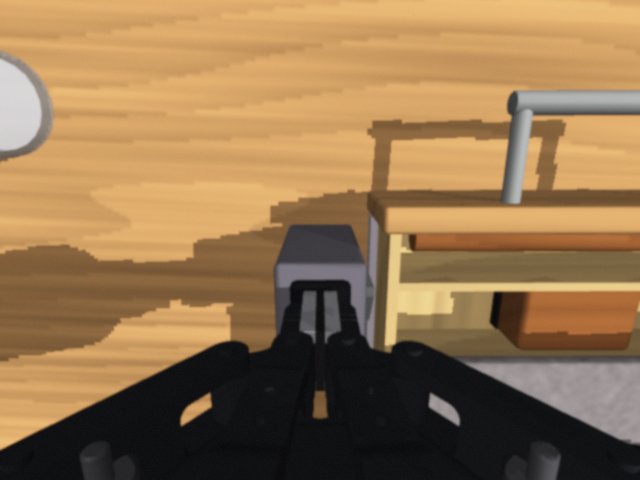

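The key is fully down and the tray has run back. I'll let go of the key and push the tray home by the middle of the handle.

Run:
```python
from h import *
np.set_printoptions(precision=1,suppress=True)
u=np.array([np.cos(np.radians(2.42)),np.sin(np.radians(2.42)),0])
K=[630.26,-255.07]
env.move_linear(K+[140],v=150)
H=np.array([647.2,-118.5,48.])  # rack origin
env.move_linear(list((H-180*u)[:2])+[140],v=300)
env.move_linear(H-180*u,v=200)
f0=np.array(env.current_force()); print(f0,env.current_time_s())
s=-140
for s in (-140,-120,-110,-100,-90,-80): 
    env.move_linear(H+s*u,v=100); f=np.array(env.current_force())-f0; print(s,f)
    if np.abs(f).max()>20: break
else:
    while s<-58:
        s+=2; env.move_linear(H+s*u,v=50); f=np.array(env.current_force())-f0; print(s,f, (np.array(env.current_eef_pos())-H)@u)
        if f@u<-18: break
env.hold(.3);print(env.current_force(),env.current_time_s())
look("wrist","w14")
```

```text
[ 0.  -0.3  0.6] 38.1583
-140 [-0.6  0.5 -0.9]
-120 [ 0.4  0.9 -1.1]
-110 [-0.5 -0.3 -1. ]
-100 [ 0.1  0.9 -1.3]
-90 [-0.5  0.6 -0.8]
-80 [ 0.3 -0.  -0.9]
-78 [-0.4  1.  -0.9] -78.09117543534869
-76 [-0.8  0.1 -0.4] -75.90515167212709
-74 [-1.   0.1 -0.3] -73.95855993535687
-72 [-0.5  0.7 -1. ] -71.91040951369772
-70 [-0.4 -0.9 -1.4] -69.83009041485178
-68 [-5.   0.1  1.1] -68.78654980331399
-66 [-11.5  -0.1   6.6] -68.62779260420072
-64 [-18.   -0.1  10.5] -68.5483021520806
-62 [-24.7  -0.8  14.8] -68.47117611290629
[-25.6  -1.4  14.6] 42.6083
```

View pics/w14.png

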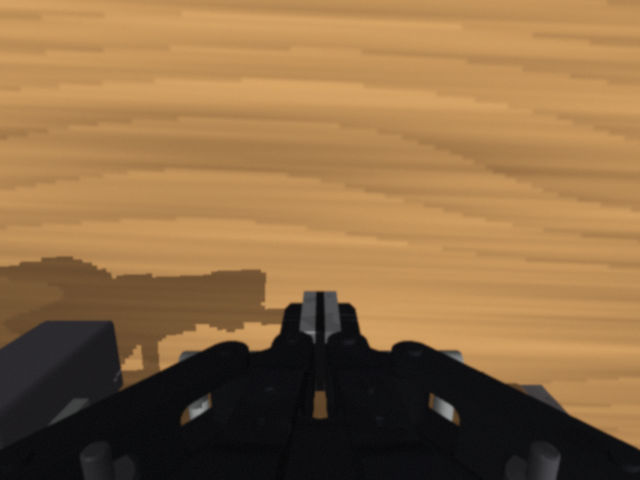

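Run:
```python
from h import *
u=np.array([np.cos(np.radians(2.42)),np.sin(np.radians(2.42)),0])
H=np.array([647.2,-118.5,48.])
env.move_linear(H-110*u,v=100)
env.move_linear(H-110*u+[0,0,160],v=200)
look("wrist","w15")
env.move_ptp([330,60,300],Rdown(92.4))
look("top","t15");look("scene","s15");print(env.current_time_s())
cv2.imwrite("pics/t15c.png",cv2.resize(cv2.imread("pics/t15.png")[105:245,300:435],None,fx=4.2,fy=4.2,interpolation=cv2.INTER_CUBIC))
```

```text
45.5167
```

View pics/w15.png

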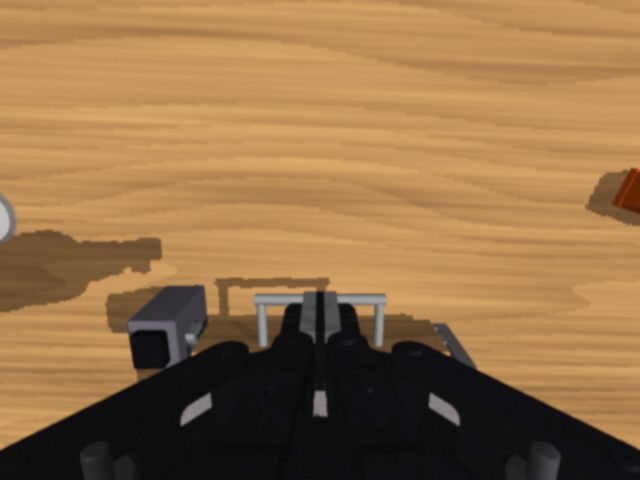

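View pics/t15c.png

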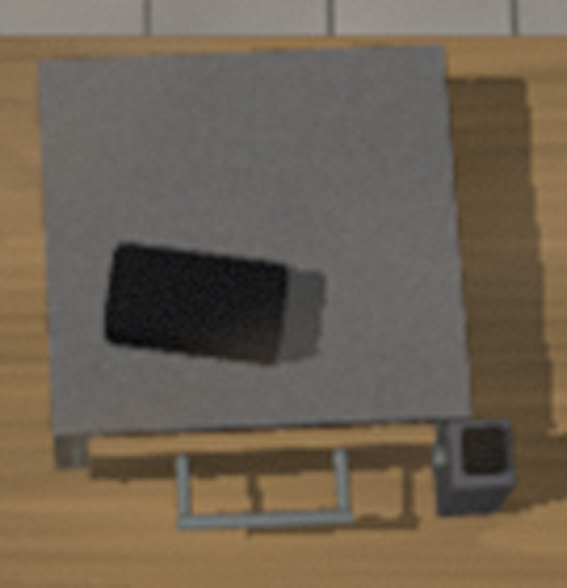

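View pics/s15.png

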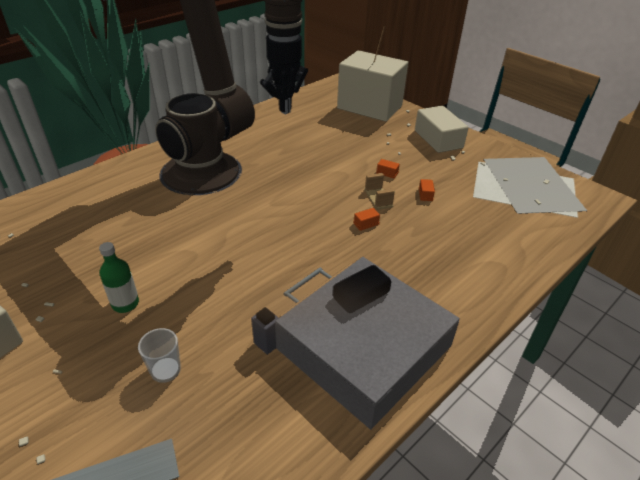

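Run:
```python
from h import *
cm=dict(np.load("w15.npz"))
print(px2w(cm,[(256,299),(385,299)],62).mean(0), px2w(dict(np.load("t15.npz")),crop([(182,522),(350,519)],4.2,(300,105)),65).mean(0))
a=cv2.imread("pics/t15.png");b=cv2.imread("pics/top0.png")
d=cv2.absdiff(a,b).max(2); print("glue",d[310:345,465:500].mean(),"jar",d[228:262,468:505].mean(),"tin",d[160:195,322:372].mean())
env.hold(.3); print(env.current_force()); env.hand_in()
```

```text
[ 593.64917055 -120.19643686   62.        ] [ 591.95140027 -121.66026632   65.        ]
glue 19.46530612244898 jar 5.841017488076312 tin 5.110857142857143
[-0.36715228  0.11407248  0.91580557]
the job is handed in; nothing more can be done
```

The sanding block is put away and the tray is fully home. I handed the job in at about 46 s; no verdict is reported.

**What I did**
1. I pulled the tray out by its handle until it locked, then let go; it stayed out at about 149–150 mm.
2. I took the wooden block from the cradle by its long sides and set it on the table. I took it again by its ends and lowered it into the wide channel until the contact force showed. It touched down where the floor should be.
3. I pressed the key fully down, about 8 mm, until it met its stop. The tray had run back before I let the key up.
4. I pushed the handle with closed fingers until the tray met a firm stop.

**Last checks**
- **Tray:** the handle measured (593.6, -120.2) mm in the wrist picture and (592.0, -121.7) mm in the top picture. The expected home position was about (593.2, -120.8).
- **Block:** before the tray went back, it lay flat and lengthwise in the wide channel, rubber side down. I could not see it once the tray was home.
- **Bystanders:** the bottle, jar and black case look unmoved. The before/after picture difference was small for the jar (6) and case (5), but 19 around the bottle. I put that down to the arm's changed shadow, because the scene camera shows the bottle in the same place.
- **Unexplained reading:** the force while pushing the tray home stayed near zero until the stop, lower than the stated spring and rail friction would suggest. The pictures still agree that the tray is home.

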